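# Start a timed stir: hotplate rocker, then timer key

### The job

Start the timed stir of the solution in the glass beaker: with the fingertips, gently press in the upper half of the rocker switch on the hotplate that carries the beaker until it is fully over to on, then press the wide start key of the white timer lying in front and let it spring back. Do not touch the knobs, the beaker, or the other hotplate and its tub, do not press the timer's small keys, and lift or shove nothing.

Things in the scene. Friction and masses are not known exactly. Their poses are not given: they have to be found in the camera images.
- hotplate_a: hotplate stirrer that carries the glass beaker: loose cream case 209 mm wide (y), 273 deep (x), 2.9 kg. Origin under its middle, on the bench; its front is local -x (to the robot), y left, z up. Front panel slopes, outward normal (-0.67, 0, 0.74); on it, left to right: rocker switch, heat knob, stir knob. Case top 96 mm up; the plate, top 140 mm up, begins at x = -66 mm
- hotplate_b: second, identical hotplate stirrer, the one that carries the white tub; same frame and sizes as hotplate_a; it stays off and untouched (the two may stand either way round)
- hotplate_a_switch (a joint): rocker of hotplate_a: face 19 mm wide, 23 mm along the slope, 6 mm proud of the panel, centre at (-115, 62, 70) mm in the hotplate's frame; hinged across the middle, 6 mm under the face. 0.244 rad = off, lower half in; 0 = on, upper half in. Stays where left; pressed near the upper end it takes about 6 N and 3 mm
- hotplate_b_switch (a joint): rocker of hotplate_b, same values; it stays off at 0.244
- rocker_a (a point): middle of the upper half of the rocker's face on hotplate_a, 6 mm up the slope from the middle of the face; it moves with the rocker (its position shifts by 1.5 mm as it goes over). The fingertips, coming from above, meet it with their far edge
- rocker_b (a point): the same point on hotplate_b
- hotplate_a_knob_heat: round black control knob, 24 mm across, standing 20 mm out of the sloping panel of hotplate_a at (-108, 4, 68) mm in that hotplate's frame; this entry's own origin is of no use
- hotplate_a_knob_stir: round black control knob, 24 mm across, standing 20 mm out of the sloping panel of hotplate_a at (-108, -48, 68) mm in that hotplate's frame; this entry's own origin is of no use
- beaker: 100 ml glass beaker with a little solution, 54 mm across, 70 mm high, loose on the plate of hotplate_a; origin in the middle of its underside
- tub: open thick-walled white tub, 62 mm across, 54 mm high, loose on the plate of hotplate_b; origin in the middle of its underside
- timer: loose white bench timer lying flat in front of the hotplates, 94 mm wide (y), 74 deep (x), case top 18 mm up, 0.15 kg; origin in the middle of its underside, front (local -x) to the robot. Display on the far half; keys in a row on the near half (x = -19 mm): two small round ones, 11 mm across, on the left (y = 36 and 20 mm) and the wide start bar on the right (y = -20 mm)
- timer_start (a joint): travel of the start key in m: 0 up, 0.004 fully down on a hard stop; it springs back, needs 1.5 N to begin moving, 4 N at 2.5 mm (where it has switched), 5.5 N fully down
- start_key (a point): middle of the top of the start key, a grey bar 40 mm wide (y) and 18 mm deep (x), 24 mm above the bench and 6 mm above the case at rest
- timer_minutes (a joint): travel of the outer (left) small round key of the timer, 0 up, 0.004 down
- timer_seconds (a joint): travel of the inner small round key of the timer, 0 up, 0.004 down
- specimen_jar: bystander: jar with a lid with a knob-like stopper, 48 mm across, 86 mm high, on the bench at the right; origin in the middle of its underside
- stir_bar: bystander: white stirring bar, 34 mm long, 10 mm thick, on the bench at the right; origin under its middle

How it is judged:
On the way, in this order (a step that is already met when the one before it is completed fails the run):
1. the rocker of the beaker's hotplate is over to on (value of joint hotplate_a_switch below 0.04 rad), for 0.1 s.
2. the timer's start key is pressed down (value of joint timer_start above 0.0025 m), for 0.05 s.
At the end, for the whole second after the job is handed in: Beaker's hotplate on (rocker under 0.04 rad), the other still off (over 0.2); timer keys up (under 1 mm); hotplate_a within 20 mm, hotplate_b 10, beaker 25, tub 15, timer 30, jar and stirring bar 15 mm of their starts; beaker and tub upright on their plates, timer flat, all at rest (value of joint hotplate_a_switch below 0.04 rad and value of joint hotplate_b_switch above 0.2 rad and value of joint each of timer_start, timer_minutes, timer_seconds below 0.001 m and distance of hotplate_a from where it was at the start of the episode below 0.02 m and distance of hotplate_b from where it was at the start of the episode below 0.01 m and distance of beaker from where it was at the start of the episode below 0.025 m and distance of each of tub, specimen_jar, stir_bar from where it was at the start of the episode below 0.015 m and angle between each of beaker, tub's own z axis and vertical below 0.08 rad and height (world z) of each of beaker, tub above 0.13 m and distance of timer from where it was at the start of the episode below 0.03 m and angle between timer's own z axis and vertical below 0.05 rad and linear speed of each of timer, beaker, hotplate_a below 0.02 m/s); the robot touches nothing.
It fails at once if a knob of the beaker's hotplate, the beaker, the other hotplate or its tub is touched (contact force between any of the fingers, the arm and hotplate_a_knob_heat above 0.5 N or contact force between any of the fingers, the arm and hotplate_a_knob_stir above 0.5 N or contact force between any of the fingers, the arm and hotplate_b above 0.5 N or contact force between any of the fingers, the arm and tub above 0.5 N or contact force between any of the fingers, the arm and beaker above 0.3 N).
It fails at once if the beaker's hotplate or the timer is pushed harder than 30 N with the fingers, or 5 N with any other part of the robot (contact force between the fingers and hotplate_a above 30 N or contact force between the arm and hotplate_a above 5 N or contact force between the fingers and timer above 30 N or contact force between the arm and timer above 5 N).
It fails at once if one of the small timer keys is pressed (value of joint any of timer_minutes, timer_seconds above 0.0015 m).
It fails at once if hotplate or timer is lifted, tipped or shoved (20 mm, 30 mm) (height (world z) of any of hotplate_a, timer above 0.01 m or angle between hotplate_a's own z axis and vertical above 0.08 rad or angle between timer's own z axis and vertical above 0.12 rad or distance of hotplate_a from where it was at the start of the episode above 0.02 m or distance of timer from where it was at the start of the episode above 0.03 m).
It fails at once if the specimen jar or the stirring bar is moved by 15 mm (distance of any of specimen_jar, stir_bar from where it was at the start of the episode above 0.015 m).
It also fails if it takes over 38 s, if anything falls off the work surface, if the arm or the gripper's body presses on something with over 40 N, if the wrist force passes 120 N, or if a joint passes its speed limit or range.

### The arm

A 6-joint arm with a two-finger parallel gripper is mounted at the origin on a cart in front of the work surface, level with it; the furniture and walls round the work are solid. World frame = base frame: x ahead of the robot, y to its left, z up, the work surface at z = 0. Lengths are in m, angles in rad, forces in N, time in s.
With the tool pointing down it reaches from about 0.375 to 0.825 m from the base axis. Payload 5.5 kg.
Tool frame: the origin (TCP) lies on the centre line of the jaws, within the pads' length; the fingertips stand manip.tips_ahead ahead of it and the grasp point (between the pads) lies 6 mm ahead of it (manip.tips_ahead is the distance from the TCP to the fingertips, in m); z points along the fingers, y is the line along which they close (so a half turn about z gives the same grasp; the last joint's range is limited). The gripper opens to 85 mm and grips with 20 to 120 N. Pads are 22 mm wide; open, the fingers measure 114 mm over their backs; the gripper's body (76 mm by 85 mm) begins 54 mm behind the grasp point. The pads swing forward as they close: fully open they stand 13 mm farther back than shut.
Start: joints at [-1.277, 0.314, -0.047, 1.21, 0, 1.571], TCP at [0.174, -0.574, 0.227] pointing down, gripper open.
Joint ranges: [-2.67, 2.67], [-0.69, 1.73], [-1.03, 1.25], [-2.08, 2.16], [-1.42, 1.45], [-3.14, 3.14]. Speed limits (rad/s): [2.39, 2.39, 3.01, 3.14, 3.14, 3.14].

### API

Orientations are given as [roll, pitch, yaw] about the fixed x, y, z axes, in that order (R = Rz(yaw) Ry(pitch) Rx(roll)).
In Python, from cell import manip gives the robot as it stands.
- The arm moves only by the shell command python3 shift.py 'ROWS' [FORCE]. ROWS is 1 to 8 rows, parted by a bar, with the numbers parted by commas; each row has 5 numbers: dx, dy, dz in units of 25 mm, then a turn about the tool's z in rad, then the finger opening in m; each row is the pose to reach, as a shift and turn from the pose commanded when the command began, along the tool's axes at that moment; what a row does not reach only later rows make up. A row lasts 1/10 s, in which the tool goes at most 0.05 m and 0.15 rad, less where a joint would pass 70% of its speed; a pose out of reach is approached as far as the arm can. The fingers move at their own pace and stop on an object; FORCE is the grip in N (left out, the last holds). Time passes only in rows, so rows that do not move let the fingers close. It prints the time, the measured TCP pose, the force, the opening and the grip force at its end. Input that does not fit is refused with a message, and nothing moves.
- manip.state(): the state, without advancing time (a new reading comes with each control period).
- manip.snapshot(name): name is "side" or "top"; returns the picture (420x560x3 uint8, red, green, blue); there is no depth.
- manip.get_calibration(name): a dict with "mtx" (3x3 intrinsics, pixels), "D" ([k1, k2, p1, p2, k3] as OpenCV has them; the pictures are not rectified), "R" (3x3) and "t" (3): a world point X has camera coordinates R X + t. Camera axes: x right, y down, z forward; pixel columns grow to the right and rows downward; lengths in m; the calibration is good to about 2 mm. A picture is of the moment at which its call begins. get_calibration takes no time and is no camera call.
- manip.hand_in(): hands the job in; it is judged then, once.
The state is a dict: "clock": time; "joint_positions": joint angles; "joint_velocities": joint speeds; "joint_efforts": joint torques, N m; "ee_pos": TCP position; "tool_rot": TCP orientation; "ft_force": force on the tool from outside, world axes, zero at the start; "torque": the same for the moment, N m; "gripper_width": finger opening in m; "finger_force": force on a finger pad.
Only numpy, scipy, OpenCV 4.12 (cv2) and the standard library are available. Lean on these libraries where they do the work, as an engineer would, in place of code of your own. Each camera call takes 0.05 s, during which the arm holds its last target. There are 200 camera calls.

## Working session

There is one attempt and no reset: what is moved stays moved. The work goes in short steps, Python scripts to look and compute and a shell command to move; the robot and the scene stay as the last step left them, time stands still between calls to the robot, and variables do not carry over. Pictures are saved under pics/ and viewed, at most 10 in all, crops included, and the job is handed in when it is done.

```bash
mkdir -p pics; python3 - <<'E'
from cell import manip
import cv2
for n in("side","top"):
    cv2.imwrite(f"pics/{n}.png",manip.snapshot(n)[:,:,::-1])
    c=manip.get_calibration(n);print(c)
print(manip.state(),manip.tips_ahead)
E
```

```text
{'mtx': array([[504.37375323,   0.        , 271.61496769],
       [  0.        , 504.37375323, 207.96600167],
       [  0.        ,   0.        ,   1.        ]]), 'D': array([-0.1060065,  0.       ,  0.       ,  0.       ,  0.       ]), 'R': array([[ 0.9198834 , -0.39212256, -0.00737804],
       [-0.23853345, -0.54444662, -0.80416396],
       [ 0.31131388,  0.74149698, -0.59436175]]), 't': array([-0.53746637,  0.22964147,  0.92671983])}
{'mtx': array([[534.64459382,   0.        , 271.92243218],
       [  0.        , 534.64459382, 214.83233738],
       [  0.        ,   0.        ,   1.        ]]), 'D': array([-0.13625277,  0.        ,  0.        ,  0.        ,  0.        ]), 'R': array([[ 0.45586327, -0.8900306 , -0.00584897],
       [-0.71265735, -0.36106218, -0.60145956],
       [ 0.53320557,  0.27835163, -0.79888184]]), 't': array([-0.29507684,  0.47827959,  1.19092571])}
{'clock': 0.1, 'joint_positions': array([-1.27701000e+00,  3.14145370e-01, -4.79915802e-02,  1.21020252e+00,
       -5.08083414e-06,  1.57079948e+00]), 'joint_velocities': array([ 0.00180343, -0.00116191,  0.00348918,  0.00094316,  0.00018767,
        0.00153045]), 'joint_efforts': array([ 4.16283729e-04, -5.40767884e+01,  3.40540695e+01,  1.12830484e-02,
       -5.71620762e-05,  1.37342920e-05]), 'ee_pos': array([ 0.17359046, -0.57378094,  0.22622127]), 'tool_rot': array([-3.14004951e+00,  5.08569656e-06,  2.93783176e-01]), 'ft_force': array([-0.42583264, -0.98752035, -0.43252385]), 'torque': array([-0.00300414, -0.03280027, -0.02710393]), 'finger_force': 0.0, 'gripper_width': 0.08523439947784488} 0.025
```

View pics/top.png

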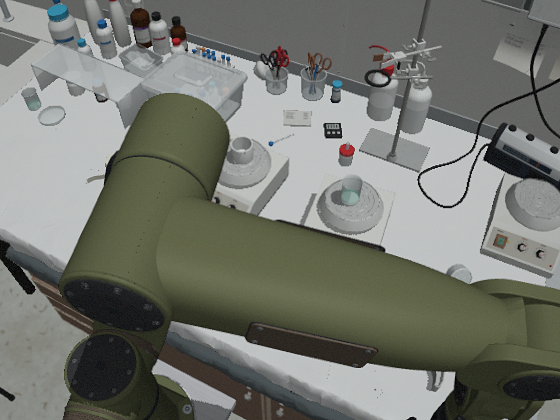

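View pics/side.png

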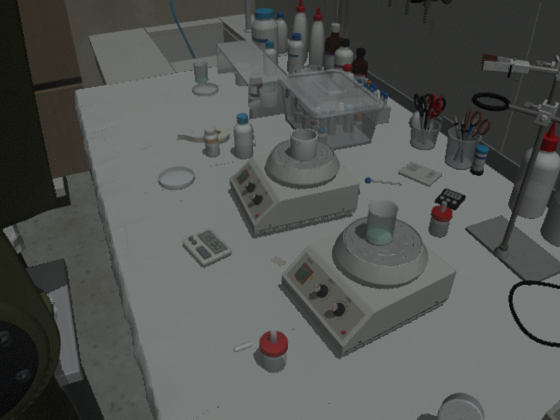

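The side view shows everything: the beaker's hotplate around (365,285) with its rocker at (304,272), and the timer at (207,246). The arm hides the fronts in the top view. I'll enlarge both.

```bash
python3 - <<'E'
import cv2
im=cv2.imread("pics/side.png")
def crop(x,y,w,h,s,n):
    c=cv2.resize(im[y:y+h,x:x+w],None,fx=s,fy=s,interpolation=cv2.INTER_CUBIC)
    c=cv2.convertScaleAbs(c,alpha=1.5,beta=15)
    for i in range(0,w,10):cv2.putText(c,str(x+i),(i*s,8),0,.3,(0,0,255)); cv2.line(c,(i*s,0),(i*s,h*s),(0,0,255) if 0 else (200,120,0),1) if i%20==0 else 0
    for i in range(0,h,20):cv2.putText(c,str(y+i),(0,i*s+8),0,.3,(0,0,255)); cv2.line(c,(0,i*s),(w*s,i*s),(200,120,0),1)
    cv2.imwrite(n,c)
crop(270,200,195,150,4,"pics/c1.png")
crop(175,220,70,55,10,"pics/c2.png")
E
```

```text
(no output)
```

View pics/c1.png

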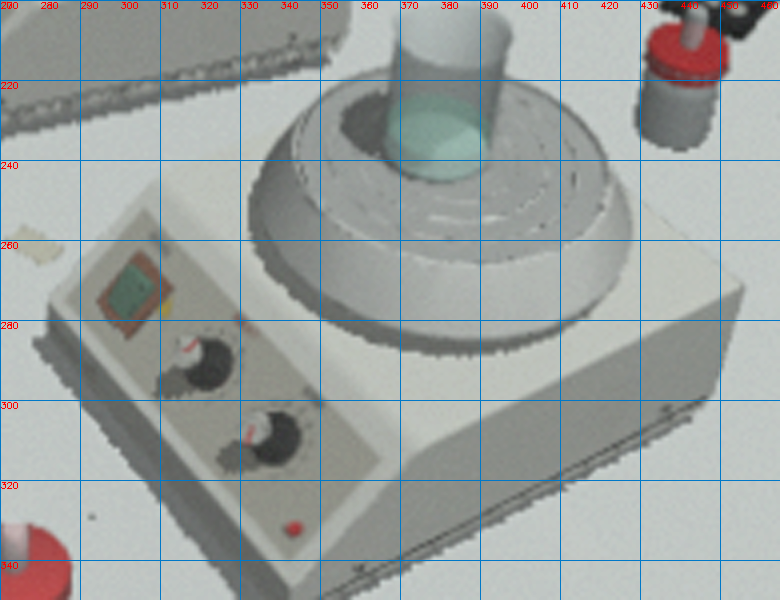

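View pics/c2.png

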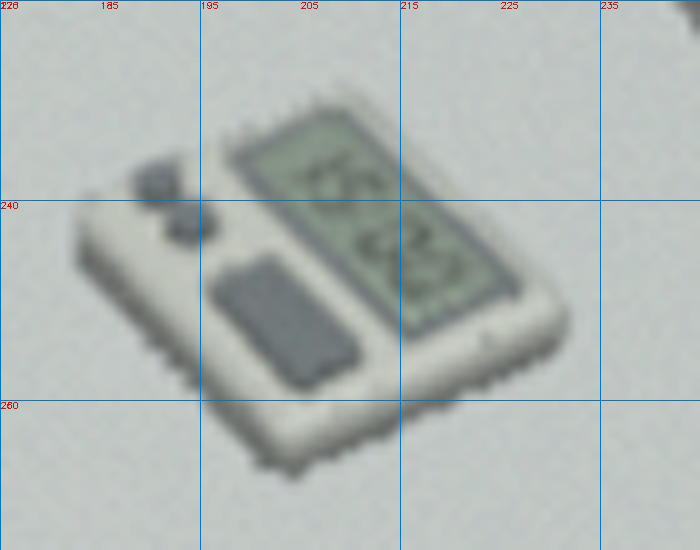

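```bash
cat > fit.py <<'E'
import numpy as np,cv2
from cell import manip
from scipy.optimize import least_squares
c=manip.get_calibration("side");rv=cv2.Rodrigues(c["R"])[0]
def proj(P):return cv2.projectPoints(np.array(P,float),rv,c["t"],c["mtx"],c["D"])[0][:,0]
def w(q,L):
    L=np.array(L)/1000;C,S=np.cos(q[2]),np.sin(q[2])
    return np.c_[q[0]+C*L[:,0]-S*L[:,1],q[1]+S*L[:,0]+C*L[:,1],L[:,2]]
def fit(L,px,q0):
    r=least_squares(lambda q:(proj(w(q,L))-px).ravel(),q0,loss="soft_l1")
    print(r.x,"\n",(proj(w(r.x,L))-px).round(1).tolist());return r.x
LH=[(-115,62,70),(136.5,-104.5,96),(-77,104.5,96),(-77,-104.5,96),(-136.5,104.5,42),(-136.5,-104.5,42),(-121.4,4,82.8),(-121.4,-48,82.8)]
pH=np.array([(303.2,273),(455.5,271.8),(308.7,245),(373,312.5),(282.5,275),(342.5,346),(317,287.8),(334.5,307)])
LT=[(-10,0,24),(-10,-40,24),(-28,-40,24),(-28,0,24),(-19,36,22),(-19,20,22)]
pT=np.array([(202,245.5),(211.2,255.5),(205.5,259),(196,248.5),(190.7,238.5),(194.2,242)])
if __name__=="__main__":
    qh=fit(LH,pH,[.7,-.1,0]);qt=fit(LT,pT,[.45,.1,0])
    print("knob bases",proj(w(qh,[(-108,4,68),(-108,-48,68)])))
    u=np.array((-115,62,70))+6*np.array((.74,0,.67))
    print("rocker_a",w(qh,[u]),"knob heat",w(qh,[(-108,4,68),(-121.4,4,82.8)]),"plate edge",w(qh,[(-66,62,140)]),"start",w(qt,[(-19,-20,24)]))
E
python3 fit.py
```

```text
[ 0.70129682 -0.20993348  0.09262793] 
 [[-0.4, -0.7], [11.5, -1.5], [-0.1, -2.4], [1.8, 1.5], [-0.7, -1.8], [0.1, 2.7], [-0.2, 0.2], [-1.4, 0.1]]
[0.45163221 0.04759391 0.2279157 ] 
 [[0.5, -0.3], [0.8, -0.3], [-0.9, -0.4], [-0.8, -0.0], [0.1, 0.4], [0.2, 0.7]]
knob bases [[322.65811595 291.23030583]
 [338.86949104 310.05189228]]
rocker_a [[ 0.58547606 -0.15842557  0.07402   ]] knob heat [[ 0.59338982 -0.21594015  0.068     ]
 [ 0.58004727 -0.21717959  0.0828    ]] plate edge [[ 0.62984503 -0.15430397  0.14      ]] start [[0.43764251 0.02381812 0.024     ]]
```

```bash
cat > go.py <<'E'
import sys,numpy as np
from cell import manip
from scipy.spatial.transform import Rotation as Ro
def show(T,yaw):
    s=manip.state();R=Ro.from_euler("xyz",s["tool_rot"])
    print(s["clock"],s["ee_pos"].round(4),s["tool_rot"].round(4),s["ft_force"].round(1))
    print("shift",R.inv().apply(np.array(T)-s["ee_pos"]).round(4),"turn",round(s["tool_rot"][2]-yaw,4))
E
python3 - <<'E'
from fit import *
from go import show
L=[LH[0],LH[6],LH[7],(-108,4,68),(-108,-48,68)]
p=np.array([pH[0],pH[6],pH[7],(322.5,291),(337.8,309.6)])
q=fit(L,p,[.7,-.2,.09])
r=w(q,[(-115+8*.74,62,70+8*.67)])[0];print(r)
q2=fit(LH[:1]+LH[2:],np.r_[pH[:1],pH[2:]],[.7,-.2,.09]);print(w(q2,[(-115+8*.74,62,70+8*.67)])[0])
y=q[2];show([r[0]-.011*np.cos(y),r[1]-.011*np.sin(y),.2],y)
E
```

```text
[ 0.70160742 -0.20891799  0.10104804] 
 [[-0.4, -0.7], [-0.0, 0.2], [-1.0, -0.1], [0.3, 0.1], [1.4, 0.3]]
[ 0.58682952 -0.15823782  0.07536   ]
[ 0.70183122 -0.20929574  0.09681208] 
 [[-0.3, -0.8], [-0.1, -2.5], [2.2, 1.2], [-0.7, -1.9], [0.6, 2.5], [0.1, 0.1], [-1.1, -0.1]]
[ 0.58726902 -0.15812984  0.07536   ]
0.1 [ 0.1736 -0.5738  0.2262] [-3.14    0.      0.2938] [-0.4 -1.  -0.4]
shift [ 0.5051 -0.2801  0.0267] turn 0.1927
```

The rows are not in the units I measure in: shifts go in units of 25 mm. I convert before sending: 0.28 m is 11.2, 0.32 m is 12.8.

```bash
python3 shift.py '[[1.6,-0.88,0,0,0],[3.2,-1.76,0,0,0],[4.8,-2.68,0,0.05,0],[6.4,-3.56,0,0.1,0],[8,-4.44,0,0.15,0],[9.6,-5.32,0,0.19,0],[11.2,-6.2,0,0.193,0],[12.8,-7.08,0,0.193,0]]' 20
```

```text
refused: ROWS must be rows parted by a bar, with the numbers parted by commas. Nothing was moved.
```

The error is about the shape of the input: rows parted by a bar, with the numbers parted by commas. Fixing that and sending the same move.

```bash
python3 shift.py '1.6,-0.88,0,0,0 | 3.2,-1.76,0,0,0 | 4.8,-2.68,0,0.05,0 | 6.4,-3.56,0,0.1,0 | 8,-4.44,0,0.15,0 | 9.6,-5.32,0,0.19,0 | 11.2,-6.2,0,0.193,0 | 12.8,-7.08,0,0.193,0' 20; python3 -c "
from go import show
show([.5759,-.1593,.2],.101)"
```

```text
clock: 0.9
ee_pos: [0.4296, -0.3105, 0.2268]
tool_rot: [-3.141, 0.0, 0.101]
ft_force: [-0.6, -0.5, 0.6]
gripper_width: -0.0
finger_force: 0.0
0.9 [ 0.4296 -0.3105  0.2268] [-3.1414e+00  3.0000e-04  1.0060e-01] [-0.6 -0.5  0.6]
shift [ 0.1607 -0.1358  0.0268] turn -0.0004
```

Converted, 0.155 m is 6.2, 0.145 m is 5.8.

```bash
python3 shift.py '1.6,-1.36,0,0,0 | 3.2,-2.72,0,0,0 | 4.8,-4.08,0,0,0 | 5.8,-4.92,0.4,0,0 | 6.2,-5.24,0.8,0,0 | 6.2,-5.24,0.8,0,0 | 6.2,-5.24,0.8,0,0 | 6.2,-5.24,0.8,0,0'; python3 -c "
from go import show
show([.5759,-.1593,.13],.101)
from cell import manip
import cv2
a=manip.snapshot('side')[200:300,270:400];b=manip.snapshot('top')
cv2.imwrite('pics/t2.png',b[...,::-1]);cv2.imwrite('pics/s2.png',cv2.resize(a,None,fx=6,fy=6,interpolation=2)[...,::-1])"
```

```text
clock: 1.7
ee_pos: [0.5689, -0.1675, 0.2073]
tool_rot: [3.141, 0.0, 0.099]
ft_force: [-0.6, 0.0, -0.7]
gripper_width: -0.0
finger_force: 0.0
1.7 [ 0.5689 -0.1675  0.2073] [3.1413e+00 3.0000e-04 9.9100e-02] [-0.6  0.  -0.7]
shift [ 0.0078 -0.0075  0.0773] turn -0.0019
```

View pics/s2.png

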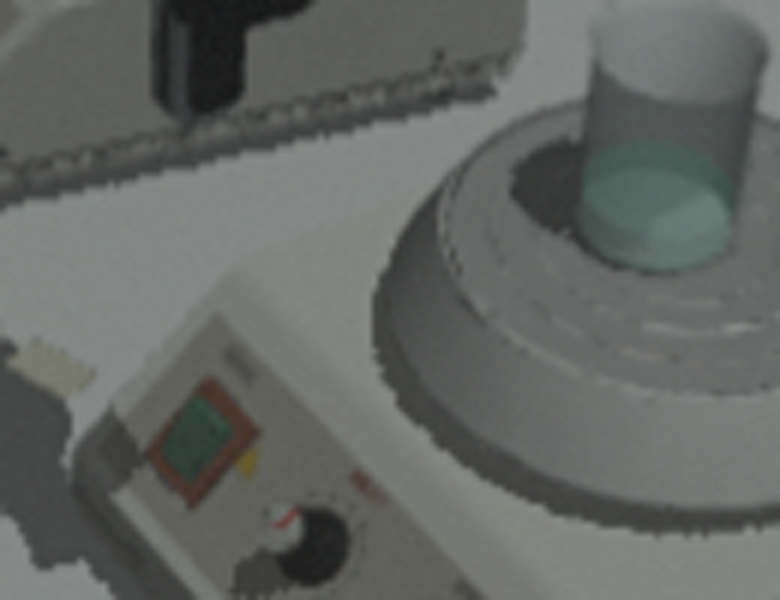

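The closed fingertips end at about (302,219) and the rocker face is centred at (303,273), with nothing in the way. I'll line up, come lower and check the tip projection.

```bash
python3 -c "
from fit import *
print(proj([[.5689+dx,-.1675+dy,.182] for dx in(-.011,.011) for dy in (-.0145,.0145)]))"
python3 shift.py '0.312,-0.3,0.8,0,0 | 0.312,-0.3,2,0,0 | 0.312,-0.3,3.2,0,0 | 0.312,-0.3,3.6,0,0 | 0.312,-0.3,3.6,0,0 | 0.312,-0.3,3.6,0,0'; python3 -c "
from go import show
show([.5759,-.1593,.1],.101)
from cell import manip
import cv2
a=manip.snapshot('side')[220:310,260:380]
cv2.imwrite('pics/s3.png',cv2.resize(a,None,fx=6,fy=6,interpolation=2)[...,::-1])
from fit import *
s=manip.state()['ee_pos'];print(proj([[s[0]+dx,s[1]+dy,s[2]-.025] for dx in(-.011,.011) for dy in (-.0145,.0145)]))"
```

```text
[[298.52010889 236.94959959]
 [291.34595745 227.19071511]
 [310.10208541 233.65266903]
 [302.70908044 224.05121685]]
clock: 2.4
ee_pos: [0.5774, -0.1587, 0.1184]
tool_rot: [3.141, -0.001, 0.1]
ft_force: [-0.0, 1.0, 1.1]
gripper_width: 0.0002
finger_force: 0.0
2.4 [ 0.5774 -0.1587  0.1184] [ 3.141e+00 -1.400e-03  1.001e-01] [-0.   1.   1.1]
shift [-0.0016  0.0005  0.0184] turn -0.0009
[[299.65881773 270.01483102]
 [292.94429834 260.17740761]
 [310.44923158 266.69471545]
 [303.54677187 257.00480144]]
```

View pics/s3.png

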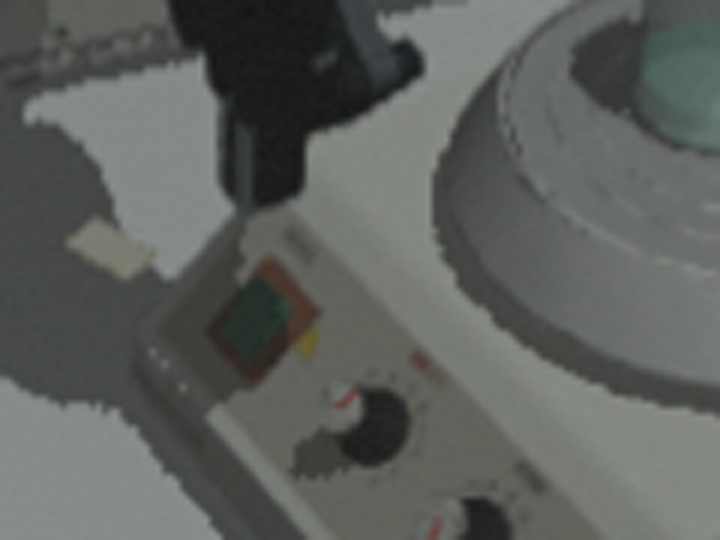

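The tip is imaged at about (304,254), roughly 10 px above its prediction. I'll check this against the top camera and `tips_ahead`.

```bash
python3 -c "
from cell import manip
import cv2,numpy as np
b=manip.snapshot('top');print(manip.tips_ahead)
c=manip.get_calibration('top');s=manip.state()
P=np.array([s['ee_pos']-[0,0,d] for d in(.025,0,-.05)]+[[.5868,-.1582,.0754],[.438,.024,.024]])
p=cv2.projectPoints(P,cv2.Rodrigues(c['R'])[0],c['t'],c['mtx'],c['D'])[0][:,0];print(p)
from fit import proj
print(proj(P))
x,y=p[0].astype(int)
a=b[max(0,y-60):y+60,x-80:x+80];print(max(0,y-60),x-80)
cv2.imwrite('pics/t3.png',cv2.resize(a,None,fx=5,fy=5,interpolation=2)[...,::-1])"
```

```text
0.025
[[314.12331981 240.80236685]
 [314.68989742 235.28162284]
 [315.87066181 223.734569  ]
 [314.9545527  242.25060575]
 [227.7578104  268.86622528]]
[[301.71139674 263.32139806]
 [302.10990854 253.21329789]
 [302.93919434 231.94884222]
 [305.5146814  269.1607773 ]
 [203.63855275 251.72747938]]
180 234
```

View pics/t3.png

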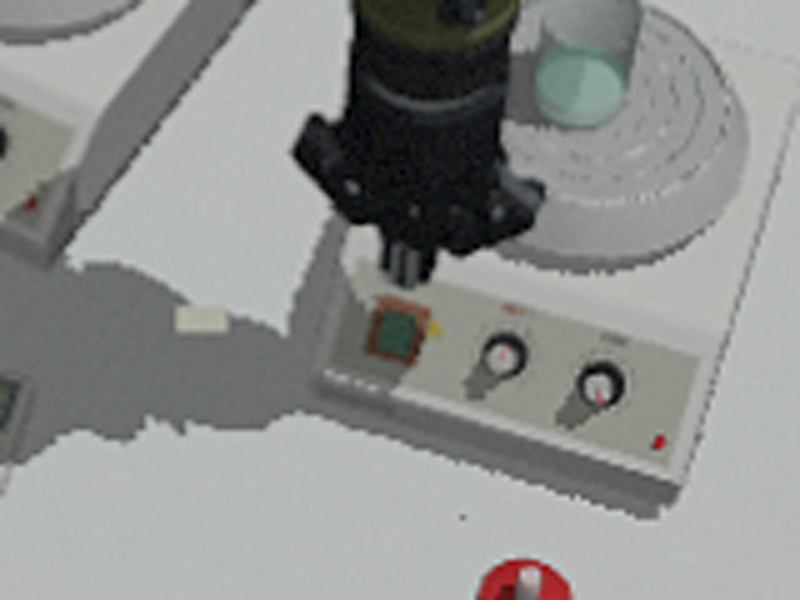

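```bash
python3 -c "
from cell import manip
import cv2,numpy as np
cs=[manip.get_calibration(n) for n in('side','top')]
def tri(a,b):
    u=[cv2.undistortPoints(np.array([[p]],float),c['mtx'],c['D'])[0,0] for p,c in zip((a,b),cs)]
    X=cv2.triangulatePoints(*[np.c_[c['R'],c['t']] for c in cs],u[0],u[1]);return (X[:3]/X[3]).T.round(4)
print('tip',tri((305,253.5),(315.5,236.8)))
print('rocker mid',tri((303,273),(314,246.6)))
print('heat cap',tri((317,287.8),(234+503/5,180+355/5)))
print('stir cap',tri((334.5,307),(234+601/5,180+388/5)))
print('jar top?',manip.state()['ee_pos'])
"
```

```text
tip [[ 0.5804 -0.1609  0.116 ]]
rocker mid [[ 0.58   -0.1594  0.0675]]
heat cap [[ 0.5809 -0.2162  0.082 ]]
stir cap [[ 0.5872 -0.2686  0.0803]]
jar top? [ 0.57805967 -0.15860558  0.11889962]
```

Triangulated, the tip and rocker agree well in x and y, but the tips seem higher than modelled. I'll go down in small steps and watch the force.

Converted, 0.01 m is 0.4, -0.002 m is -0.08.

```bash
python3 shift.py '-0.04,0,0.2,0,0 | -0.08,0,0.4,0,0 | -0.08,0,0.48,0,0 | -0.08,0,0.56,0,0 | -0.08,0,0.56,0,0'; python3 shift.py '0,0,0.08,0,0 | 0,0,0.08,0,0';python3 shift.py '0,0,0.08,0,0 | 0,0,0.08,0,0'
```

```text
clock: 3.0
ee_pos: [0.5746, -0.1581, 0.1026]
tool_rot: [-3.141, 0.001, 0.101]
ft_force: [-0.2, 0.5, -0.1]
gripper_width: 0.0002
finger_force: 0.0
clock: 3.2
ee_pos: [0.5748, -0.1582, 0.1008]
tool_rot: [-3.141, 0.0, 0.101]
ft_force: [0.5, 0.5, -0.3]
gripper_width: -0.0001
finger_force: 0.0
clock: 3.4
ee_pos: [0.5747, -0.1582, 0.0987]
tool_rot: [-3.141, 0.0, 0.101]
ft_force: [-0.5, 0.4, 0.1]
gripper_width: -0.0004
finger_force: 0.0
```

```bash
for i in 1 2 3; do :; done; python3 shift.py '0,0,0.08,0,0 | 0,0,0.08,0,0'|grep -E 'ee_pos|ft'; python3 shift.py '0,0,0.08,0,0 | 0,0,0.08,0,0'|grep -E 'ee_pos|ft'; python3 -c "
from cell import manip
import cv2
a=manip.snapshot('side')[220:310,260:380];b=manip.snapshot('top')[200:260,270:370]
a=cv2.resize(a,None,fx=5,fy=5,interpolation=2);b=cv2.resize(b,(600,360),interpolation=2)
import numpy as np
c=np.zeros((600,780,3),np.uint8)
c=np.zeros((450,800,3),np.uint8);c[:,:400]=a[:,:400];c[:360,400:]=b[:,:400]
cv2.imwrite('pics/m4.png',c[...,::-1])"
```

```text
ee_pos: [0.5747, -0.1582, 0.0967]
ft_force: [0.1, 0.1, 0.3]
ee_pos: [0.5747, -0.1582, 0.0947]
ft_force: [-1.0, 0.2, 0.3]
```

View pics/m4.png

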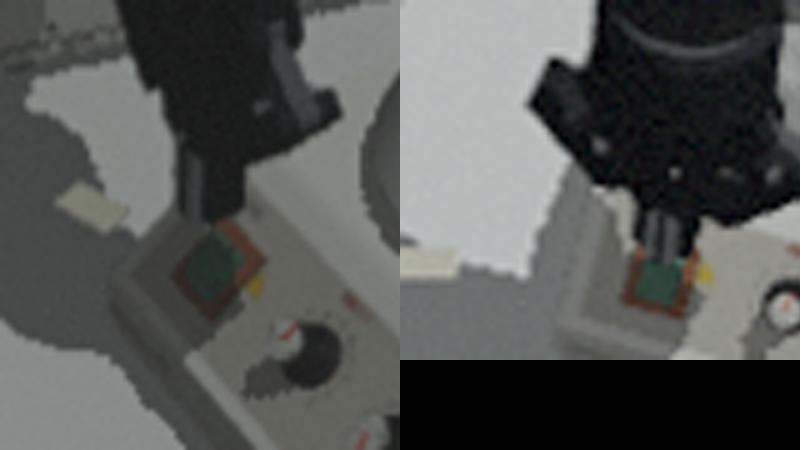

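The tip shows about 10 px (25 mm) above the rocker, so the real tips sit near TCP height. The knuckles clear the knob and the plate, so I'll keep going down.

Converted, 0.004 m is 0.16, 0.002 m is 0.08.

```bash
python3 shift.py '0,0,0.08,0,0 | 0,0,0.16,0,0 | 0,0,0.16,0,0'|grep -E 'ee_pos|ft'; python3 shift.py '0,0,0.08,0,0 | 0,0,0.08,0,0'|grep -E 'ee_pos|ft'; python3 shift.py '0,0,0.08,0,0 | 0,0,0.08,0,0'|grep -E 'ee_pos|ft'; python3 shift.py '0,0,0.08,0,0 | 0,0,0.08,0,0'|grep -E 'ee_pos|ft'
```

```text
ee_pos: [0.5745, -0.1582, 0.0906]
ft_force: [-0.3, -0.1, -0.2]
ee_pos: [0.5747, -0.1582, 0.0887]
ft_force: [-0.6, 0.1, -0.2]
ee_pos: [0.5747, -0.1582, 0.0868]
ft_force: [0.3, 0.3, -0.6]
ee_pos: [0.5746, -0.1582, 0.0847]
ft_force: [0.7, 0.2, -0.0]
```

```bash
python3 shift.py '0,0,0.04,0,0 | 0,0,0.08,0,0'|grep -E 'ee_pos|ft'; python3 shift.py '0,0,0.04,0,0 | 0,0,0.04,0,0'|grep -E 'ee_pos|ft'; python3 shift.py '0,0,0.04,0,0 | 0,0,0.04,0,0'|grep -E 'ee_pos|ft'; python3 shift.py '0,0,0.04,0,0 | 0,0,0.04,0,0'|grep -E 'ee_pos|ft'; python3 -c "
from cell import manip
import cv2
a=manip.snapshot('side')[230:290,270:350]
cv2.imwrite('pics/s5.png',cv2.resize(a,None,fx=8,fy=8,interpolation=2)[...,::-1])"
```

```text
ee_pos: [0.5749, -0.1582, 0.083]
ft_force: [-0.2, -0.0, 0.6]
ee_pos: [0.5747, -0.1582, 0.0818]
ft_force: [-0.1, 0.1, 0.2]
ee_pos: [0.5747, -0.1582, 0.0809]
ft_force: [-1.0, -0.3, -0.6]
ee_pos: [0.5747, -0.1582, 0.0799]
ft_force: [0.5, 0.3, -0.1]
```

View pics/s5.png

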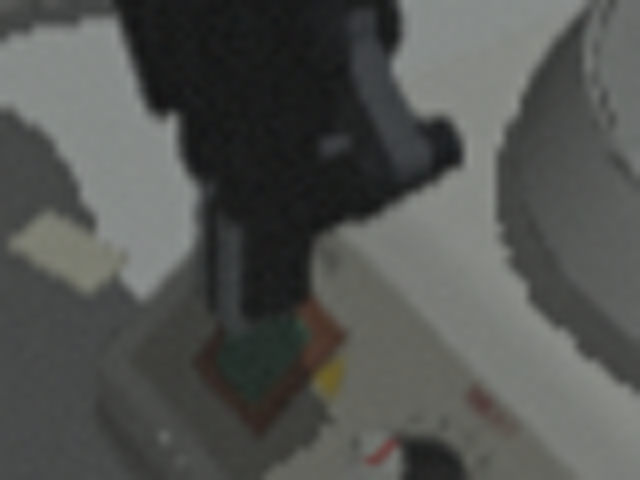

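The fingertip's lower edge at (302,269) now nearly meets the upper rocker edge and is still slightly above it.

```bash
python3 shift.py '0,0,0.04,0,0 | 0,0,0.08,0,0 | 0,0,0.08,0,0'|grep -E 'ee_pos|ft'; python3 shift.py '0,0,0.04,0,0 | 0,0,0.04,0,0'|grep -E 'ee_pos|ft'; python3 shift.py '0,0,0.04,0,0 | 0,0,0.04,0,0'|grep -E 'ee_pos|ft'; python3 shift.py '0,0,0.04,0,0 | 0,0,0.04,0,0'|grep -E 'ee_pos|ft'
```

```text
ee_pos: [0.5747, -0.1582, 0.0778]
ft_force: [-0.1, -0.7, -0.1]
ee_pos: [0.5747, -0.1582, 0.0768]
ft_force: [-0.8, 0.7, 1.0]
ee_pos: [0.5748, -0.1582, 0.0759]
ft_force: [-0.4, -0.2, -0.2]
ee_pos: [0.5748, -0.1582, 0.0749]
ft_force: [0.5, 0.6, 0.1]
```

Converted, 0.001 m is 0.04.

```bash
python3 shift.py '0,0,0.04,0,0 | 0,0,0.04,0,0'|grep -E 'ee_pos|ft'; python3 shift.py '0,0,0.04,0,0 | 0,0,0.04,0,0'|grep -E 'ee_pos|ft'; python3 shift.py '0,0,0.04,0,0 | 0,0,0.04,0,0'|grep -E 'ee_pos|ft'; python3 shift.py '0,0,0.04,0,0 | 0,0,0.04,0,0'|grep -E 'ee_pos|ft'; python3 -c "
from cell import manip
manip.snapshot('side')
import cv2
cv2.imwrite('pics/q.png',manip.snapshot('side')[...,::-1])
a=cv2.imread('pics/side.png').astype(int);b=cv2.imread('pics/q.png').astype(int)
import numpy as np
g=b.sum(2)
for y in range(262,284):print(y,g[y,292:318])"
```

```text
ee_pos: [0.5748, -0.1582, 0.0739]
ft_force: [1.2, 0.1, 0.6]
ee_pos: [0.5749, -0.1583, 0.0735]
ft_force: [-1.3, 0.5, 4.2]
ee_pos: [0.5752, -0.1583, 0.0732]
ft_force: [-3.5, 1.3, 8.7]
ee_pos: [0.5759, -0.1582, 0.073]
ft_force: [-2.6, 2.2, 11.2]
262 [355 259 215 143 120 115 149 178 160  89  85  81  90  83  82  85  79 123
 195 205 258 283 292 310 336 356]
263 [273 222 215 144 111 111 156 170 154  92  83  82  88  77  78  77  97 193
 259 243 268 292 289 285 309 334]
264 [228 214 210 150 114 108 151 175 153  98  78  89  83  88  95  76 109 227
 283 274 286 288 289 283 288 311]
265 [217 213 196 154 116 113 149 177 162 105  79  91  85  96  85  79  99 227
 288 290 285 288 287 287 287 289]
266 [217 197 183 154 120 109 147 175 166  96  84  81  80  90  89  80  99 207
 286 292 291 286 292 290 289 284]
267 [199 185 181 154 115 118 150 178 148  91  83  85  83  89  89  83  83 170
 280 293 289 282 289 289 292 286]
268 [192 179 179 150 118 126 164 177 152  99  79  88  92  94  88  89  83 150
 241 284 292 286 288 292 286 291]
269 [182 183 181 160 114 128 156 170 155  90  86  85  82  89  83  91  98 158
 18
[... 884 characters left out ...]

 247 237 251 283 290 293 289 291]
278 [180 183 182 172 145 132 119 126 132 126 128 134 126 121 123 124 171 257
 257 238 257 286 287 287 292 287]
279 [185 185 180 189 180 148 130 120 123 128 124 129 123 105 132 164 174 210
 252 201 274 295 292 283 285 292]
280 [180 185 182 186 181 174 148 129 121 132 132 126 115 116 155 180 179 184
 203 183 280 292 293 288 289 289]
281 [188 188 181 183 185 187 170 146 124 128 130 116 117 151 180 183 174 181
 178 181 233 284 284 294 291 293]
282 [200 188 181 185 182 188 184 174 142 122 122 115 145 173 184 183 182 180
 175 184 256 290 291 284 285 289]
283 [226 199 184 183 186 183 180 178 175 130 123 144 173 184 182 183 180 179
 181 185 225 288 288 293 288 282]
```

Converted, 0.001 m is 0.04.

```bash
python3 shift.py '0,0,0.04,0,0 | 0,0,0.04,0,0'|grep -E 'ee_pos|ft'; python3 shift.py '0,0,0.04,0,0 | 0,0,0.04,0,0'|grep -E 'ee_pos|ft'
```

```text
ee_pos: [0.5763, -0.1585, 0.0722]
ft_force: [-1.7, 0.2, 10.8]
ee_pos: [0.577, -0.1584, 0.0717]
ft_force: [-2.6, 1.8, 14.2]
```

```bash
python3 shift.py '0,0,0.04,0,0 | 0,0,0.04,0,0'|grep -E 'ee_pos|ft'; python3 shift.py '0,0,0.04,0,0 | 0,0,0.04,0,0'|grep -E 'ee_pos|ft'
```

```text
ee_pos: [0.5771, -0.1584, 0.0716]
ft_force: [-3.9, 2.4, 21.4]
ee_pos: [0.5772, -0.1585, 0.0714]
ft_force: [-6.4, 2.2, 28.1]
```

The force rose sharply after about 2 mm of travel, so the rocker looks to be on its stop. I'll lift and check.

Converted, -0.13 m is -5.2, -0.09 m is -3.6.

```bash
python3 shift.py '0,0,-0.2,0,0 | 0,0,-0.8,0,0 | 0,0,-2,0,0 | 0,0,-3.6,0,0 | 0,0,-5.2,0,0 | 0,0,-5.2,0,0' ; python3 -c "
from cell import manip
import cv2,numpy as np
b=manip.snapshot('side')[...,::-1];a=cv2.imread('pics/side.png')
t=manip.snapshot('top')[200:300,190:400,::-1]
f=lambda i:cv2.convertScaleAbs(cv2.resize(i[255:290,285:325],(400,350),interpolation=2),alpha=1.6)
c=np.zeros((600,800,3),np.uint8)
c[:350]=np.hstack([f(a),f(b)]);c[350:600,:525]=cv2.resize(t,(525,250))
cv2.imwrite('pics/cmp.png',c)
from go import show
show([.438,.024,.15],.228)"
```

```text
clock: 8.85
ee_pos: [0.5783, -0.1592, 0.2031]
tool_rot: [3.138, -0.009, 0.101]
ft_force: [1.6, -0.5, -0.7]
gripper_width: -0.0001
finger_force: 0.0
8.95 [ 0.5756 -0.1585  0.198 ] [ 3.1407e+00 -2.3000e-03  1.0080e-01] [-0.1  0.4 -0.4]
shift [-0.1187 -0.1954  0.0476] turn -0.1272
```

View pics/cmp.png

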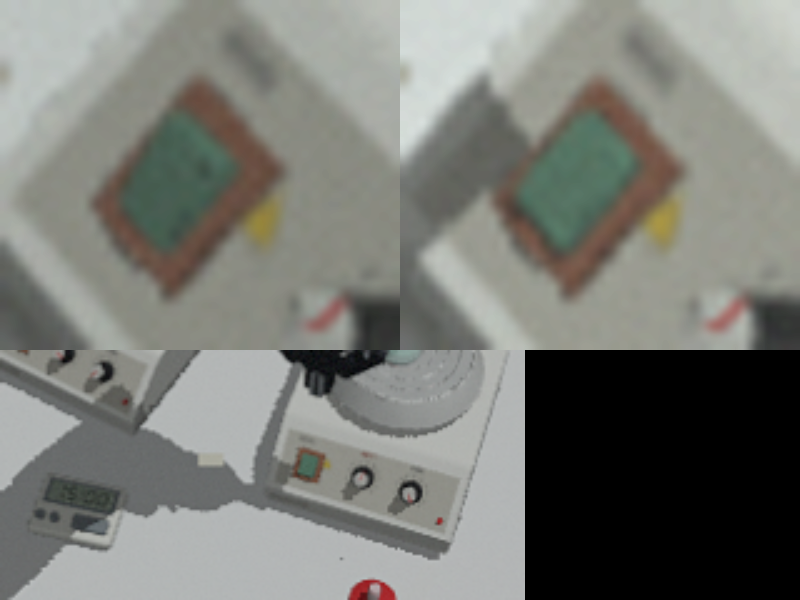

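The rocker face has tilted over: it is brighter and its upper edge has gone in. The timer key, at about (226,269) in the top view, agrees with my fit, so I'll move there.

Converted, -0.195 m is -7.8, -0.119 m is -4.76.

```bash
python3 shift.py '-0.92,-1.52,0,-0.03,0 | -1.84,-3.08,0,-0.06,0 | -2.8,-4.6,0,-0.1,0 | -3.72,-6.12,0,-0.127,0 | -4.76,-7.8,0.8,-0.127,0 | -4.76,-7.8,2.4,-0.127,0 | -4.76,-7.8,4,-0.127,0 | -4.76,-7.8,4,-0.127,0' ; python3 shift.py '0,0,0.8,0,0 | 0,0,1.2,0,0 | 0,0,1.2,0,0';python3 -c "
from go import show
show([.438,.024,.05],.228)"
```

```text
clock: 9.75
ee_pos: [0.4309, 0.0239, 0.0917]
tool_rot: [-3.14, 0.011, 0.229]
ft_force: [-0.5, 1.0, -0.5]
gripper_width: -0.0002
finger_force: 0.0
clock: 10.05
ee_pos: [0.4359, 0.0235, 0.0664]
tool_rot: [-3.141, 0.002, 0.227]
ft_force: [-0.2, -0.2, 0.7]
gripper_width: 0.0002
finger_force: 0.0
10.05 [0.4359 0.0235 0.0664] [-3.1412e+00  2.5000e-03  2.2730e-01] [-0.2 -0.2  0.7]
shift [0.0022 0.     0.0164] turn -0.0007
```

```bash
f(){ grep -E 'ee_pos|ft'; }; python3 shift.py '0.04,0,0.2,0,0 | 0.04,0,0.4,0,0 | 0.04,0,0.48,0,0 | 0.04,0,0.48,0,0'|f; python3 shift.py '0,0,0.08,0,0 | 0,0,0.16,0,0 | 0,0,0.16,0,0'|f;  python3 shift.py '0,0,0.08,0,0 | 0,0,0.08,0,0'|f; python3 shift.py '0,0,0.08,0,0 | 0,0,0.08,0,0'|f;python3 shift.py '0,0,0.08,0,0 | 0,0,0.08,0,0'|f
```

```text
ee_pos: [0.4377, 0.024, 0.055]
ft_force: [-0.4, 0.6, -0.4]
ee_pos: [0.4376, 0.024, 0.0508]
ft_force: [-0.9, 0.7, 1.6]
ee_pos: [0.4376, 0.024, 0.0488]
ft_force: [-0.1, -0.5, -0.1]
ee_pos: [0.4376, 0.024, 0.0468]
ft_force: [0.1, -0.0, 0.1]
ee_pos: [0.4376, 0.024, 0.0448]
ft_force: [-0.0, 0.8, 0.1]
```

```bash
f(){ grep -E 'ee_pos|ft'; }; python3 shift.py '0,0,0.08,0,0 | 0,0,0.16,0,0 | 0,0,0.16,0,0'|f; python3 shift.py '0,0,0.08,0,0 | 0,0,0.16,0,0 | 0,0,0.16,0,0'|f;  python3 shift.py '0,0,0.08,0,0 | 0,0,0.16,0,0 | 0,0,0.16,0,0'|f; python3 shift.py '0,0,0.08,0,0 | 0,0,0.08,0,0'|f;python3 shift.py '0,0,0.08,0,0 | 0,0,0.08,0,0'|f
```

```text
ee_pos: [0.4375, 0.024, 0.0407]
ft_force: [-0.9, -0.4, -0.5]
ee_pos: [0.4375, 0.024, 0.0367]
ft_force: [-0.1, 0.7, -0.1]
ee_pos: [0.4375, 0.024, 0.0327]
ft_force: [0.6, -0.6, 0.3]
ee_pos: [0.4376, 0.024, 0.0308]
ft_force: [-0.5, -0.6, 0.1]
ee_pos: [0.4376, 0.024, 0.0288]
ft_force: [-0.8, -0.1, 1.3]
```

```bash
f(){ grep -E 'ee_pos|ft'; }; for_() { :; }; python3 shift.py '0,0,0.04,0,0 | 0,0,0.04,0,0'|f; python3 shift.py '0,0,0.04,0,0 | 0,0,0.04,0,0'|f;  python3 shift.py '0,0,0.04,0,0 | 0,0,0.04,0,0'|f; python3 shift.py '0,0,0.04,0,0 | 0,0,0.04,0,0'|f
```

```text
ee_pos: [0.4377, 0.024, 0.0279]
ft_force: [-0.5, -0.5, 1.1]
ee_pos: [0.4377, 0.024, 0.0269]
ft_force: [-0.6, -0.1, -0.3]
ee_pos: [0.4377, 0.024, 0.0259]
ft_force: [0.5, -0.1, -0.4]
ee_pos: [0.4377, 0.024, 0.0249]
ft_force: [-0.3, -0.3, 0.2]
```

```bash
f(){ grep -E 'ee_pos|ft'; }; python3 shift.py '0,0,0.04,0,0 | 0,0,0.04,0,0'|f; python3 shift.py '0,0,0.04,0,0 | 0,0,0.04,0,0'|f;  python3 shift.py '0,0,0.04,0,0 | 0,0,0.04,0,0'|f; python3 shift.py '0,0,0.04,0,0 | 0,0,0.04,0,0'|f
```

```text
ee_pos: [0.4377, 0.024, 0.0239]
ft_force: [0.6, -0.2, 0.3]
ee_pos: [0.4377, 0.024, 0.0229]
ft_force: [-0.1, 0.7, -0.7]
ee_pos: [0.4377, 0.024, 0.0219]
ft_force: [0.1, -0.3, 0.5]
ee_pos: [0.4377, 0.0241, 0.0209]
ft_force: [0.6, -0.9, -0.3]
```

```bash
f(){ grep -E 'ee_pos|ft'; }; python3 shift.py '0,0,0.04,0,0 | 0,0,0.04,0,0'|f; python3 shift.py '0,0,0.04,0,0 | 0,0,0.04,0,0'|f;  python3 shift.py '0,0,0.04,0,0 | 0,0,0.04,0,0'|f; python3 shift.py '0,0,0.04,0,0 | 0,0,0.04,0,0'|f
```

```text
ee_pos: [0.4377, 0.024, 0.0199]
ft_force: [0.2, 0.4, -0.4]
ee_pos: [0.4378, 0.024, 0.019]
ft_force: [-0.3, -0.1, 2.2]
ee_pos: [0.4378, 0.024, 0.018]
ft_force: [-0.7, -0.7, 3.1]
ee_pos: [0.4378, 0.024, 0.017]
ft_force: [-0.4, 0.6, 3.6]
```

```bash
f(){ grep -E 'ee_pos|ft'; }; python3 shift.py '0,0,0.04,0,0 | 0,0,0.04,0,0'|f; python3 shift.py '0,0,0.04,0,0 | 0,0,0.04,0,0'|f
```

```text
ee_pos: [0.4378, 0.024, 0.016]
ft_force: [-2.3, 1.0, 4.7]
ee_pos: [0.4379, 0.024, 0.0156]
ft_force: [-3.9, -0.2, 12.1]
```

The key is on its stop: the spring ramp ran from 2 to 5 N, then the force jumped to 12 N. I'll lift clear and check by numbers that nothing has shifted.

```bash
python3 shift.py '0,0,-0.12,0,0 | 0,0,-0.8,0,0 | 0,0,-2,0,0 | 0,0,-3.6,0,0 | 0,0,-5.2,0,0 | 0,0,-6.4,0,0 | 0,0,-6.4,0,0 | 0,0,-6.4,0,0'; python3 -c "
from cell import manip
import cv2,numpy as np
a=cv2.imread('pics/side.png',0);b=cv2.cvtColor(manip.snapshot('side'),cv2.COLOR_RGB2GRAY)
for n,(x,y,w,h) in dict(timer=(180,228,55,42),rocker=(293,262,22,24),knobs=(308,280,40,35),beaker=(360,195,45,55),keys=(186,234,30,27)).items():
    r=cv2.matchTemplate(b[y-6:y+h+6,x-6:x+w+6],a[y:y+h,x:x+w],5);m=cv2.minMaxLoc(r);print(n,np.array(m[3])-6,round(m[1],3))
"
```

```text
clock: 16.25
ee_pos: [0.4383, 0.0241, 0.1752]
tool_rot: [3.141, -0.002, 0.228]
ft_force: [-0.0, 0.2, -0.3]
gripper_width: 0.0003
finger_force: 0.0
timer [0 0] 0.701
rocker [0 0] 0.985
knobs [0 0] 0.998
beaker [0 0] 0.998
keys [0 0] 0.64
```

```bash
python3 -c "
from cell import manip
print(manip.hand_in())"
```

```text
the job is handed in; nothing more can be done
None
```

I pressed the beaker hotplate's rocker over to its stop (on), then pressed the timer's start key fully down and released it, and handed the job in at about 16 s; the hand-in returned no verdict. The rocker press reached about 29 N, just under the 30 N limit, and the final image check showed no shift of the hotplate or beaker but matched the timer only weakly (0.70), likely because of the gripper's shadow.

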